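# Clip the LED tray into the bulkhead light and shut its cover

### The job

The bulkhead light on the plywood board is open for a refit: lay the new LED gear tray (the plate with the rectangular driver box, not the old one with the round lampholder) in its housing and press it down at each end until both spring clips have snapped over it and it sits level on its bosses. Then tip the raised cover over and press its front down until the catch snaps and it is fully shut. Leave the old tray and the other things lying where they are.

Things in the scene. Friction and masses are not known exactly. Their poses are not given: they have to be found in the camera images.
- light: Bulkhead light on its back, fixed on a plywood board 170 x 250 x 12 mm. Origin: middle of the board's underside, on the work surface; x from front (catch) to back (hinge), y along its length, z up. Open grey tub 126 (x) x 206 (y) mm, 4 mm walls, rim 48 mm above the work surface. A sprung catch stands outside the middle of the front wall, 75 mm before the centre, top 65 mm above the work surface.
- seat (a point): The tray's place: middle of the 4 boss tops it rests on, 26 mm above the work surface; axes as the light's, tray length along y, either way round. 77 mm away along +y and -y stand spring clips, ramped lips 6 mm inward, tops 19 mm above this point: a tray laid in rests on the ramps about 12 mm high; each end snaps under with 3 to 12 N (in its middle: 25 N). Guides steer it if laid within 4 mm.
- led_tray: The new LED gear tray, loose: white steel plate 74 (x) x 150 (y) x 4 mm, 0.14 kg, same both ways round. Origin: middle of its underside, z up. In its middle a grey rectangular driver box 44 (x) x 34 (y) mm, top 20 mm above the underside: grip it across its 34 mm (fingers closing along y). Flat LED boards on both ends: press there, some 50 mm from the middle, fingers shut.
- tray_end_a (a point): Point on top of the LED tray at its +y end, 70 mm from the middle, 4 mm above the underside: 4 mm above the seat when home.
- tray_end_b (a point): The same at its -y end.
- cover (a joint): Hinge angle of the light's cover, rad: 0 fully shut, 1.80 (its stop) as found: standing up, leaning slightly back. Drawn toward the front to below about 1.1 rad it swings down by its own weight (let go sooner, it falls back or stays) and comes to rest on the catch at about 0.08 rad; about 10 N down near its front snaps it under the catch.
- cover_hinge (a point): Middle of the cover's hinge axis, which runs along the light's y, 66 mm behind the light's centre and 48 mm above the work surface.
- cover_edge (a point): Middle of the cover's free edge, 129 mm from the hinge: top edge when raised, front edge when shut. The cover is 206 mm long: grey frame 7 mm thick with a white box-shaped diffuser standing out to 26 mm from the hinge plane on the outer side (rear when raised, top when shut), beginning 14 mm in from the free edge.
- cover_press (a point): Point on the outer face of the diffuser, 104 mm from the hinge, 26 mm outside the hinge plane: with the cover down, the place to press; 74 mm above the work surface when fully shut.
- old_tray: The old gear tray taken out of the light: the same 74 x 150 x 4 mm plate but with a round white lampholder 40 mm wide, 34 mm high in the middle and two small black terminal blocks. Origin: middle of its underside. Stays where it lies.
- pliers: Combination pliers, 173 mm long, lying at the left. They stay where they lie.
- screw_box: Small carton of screws 52 x 90 x 32 mm, behind right. Stays.
- masking_tape: Roll of masking tape, 101 mm across, 24 mm high, behind right. Stays.

How it is judged (in metres and radians):
On the way:
1. the LED tray is clipped in at both ends and level, the cover still raised (z of each of tray_end_a, tray_end_b in the frame of seat below 0.006 m and horizontal distance between led_tray and seat below 0.006 m and angle between led_tray's own z axis and vertical below 0.03 rad and value of joint cover above 1 rad), for 0.2 s.
At the end, for the whole second after the job is handed in: The LED tray lies on its four bosses under both spring clips (both ends within 2 mm of home, level within 0.03 rad, centred within 6 mm), the cover is fully shut under its catch (within 0.03 rad) (z of each of tray_end_a, tray_end_b in the frame of seat below 0.006 m and horizontal distance between led_tray and seat below 0.006 m and angle between led_tray's own z axis and vertical below 0.03 rad and value of joint cover below 0.03 rad and linear speed of led_tray below 0.02 m/s); the robot touches nothing.
It fails at once if the old tray or one of the tools and boxes around is moved by more than 30 mm (distance of any of old_tray, pliers, screw_box, masking_tape from where it was at the start of the episode above 0.03 m).
It also fails if it takes over 58 s, if anything falls off the work surface, if the arm or the gripper's body presses on something with over 40 N, if the wrist force passes 120 N, or if a joint passes its speed limit or range.

### The arm

A 6-joint arm with a two-finger parallel gripper is mounted at the origin on a cart in front of the work surface, level with it; the furniture and walls round the work are solid. World frame = base frame: x ahead of the robot, y to its left, z up, the work surface at z = 0. Lengths are in mm, angles in rad, forces in N, time in s.
With the tool pointing down it reaches from about 350 to 975 mm from the base axis. Payload 7.1 kg.
Tool frame: the origin (TCP) lies on the front face of the gripper's body, between the roots of the fingers; the fingertips stand 80 mm ahead of it and the grasp point (between the pads) lies 61 mm ahead of it (env.tips_ahead is the distance from the TCP to the fingertips, in mm); z points along the fingers, y is the line along which they close (so a half turn about z gives the same grasp; the last joint's range is limited). The gripper opens to 88 mm and grips with 3 to 60 N. Pads are 20 mm wide; open, the fingers measure 115 mm over their backs; the gripper's body (75 mm by 178 mm) begins 61 mm behind the grasp point.
Start: joints at [-1.29, 0.423, 1.63, -0, 1.089, -0.019], TCP at [184.599, -597.1, 302.675] pointing down, gripper open.
Joint ranges: [-3, 3], [-0.9, 2.11], [0.09, 2.58], [-1.31, 4.45], [0.11, 2.69], [-2.54, 2.54]. Speed limits (rad/s): [2.39, 2.39, 3.01, 3.14, 3.14, 3.14].

### API

Orientations are given as a unit quaternion [x, y, z, w].
In Python, from station import env, set_gripper, viewer, workorder gives the robot as it stands. Calls block until the motion is done:
- env.reach(position, orientation): joint-space move of the TCP to a pose.
- env.move_l(position, rot=None, rate=150, f_stop=None): straight line of the TCP; rot=None keeps the orientation; rate is the mean speed in mm/s. With f_stop (N) it stops when the force on the tool has changed by that much, and returns True; else False.
- env.move_joints(angles): joint-space move.
- set_gripper(opening): finger opening in mm; the grip force is fixed at half the most; returns when the fingers have stopped.
- env.hold(seconds).
- env.ik(position, orientation): joint angles nearest the present ones, or None.
- env.read_state(): the state.
- viewer.camera(name): name is "scene" or "top" or "wrist"; returns the picture (384x512x3 uint8, blue, green, red); there is no depth.
- viewer.camera_params(name): a dict with "fx", "fy", "cx", "cy" (pixels), "dist" ([k1, k2, p1, p2, k3] as OpenCV has them; the pictures are not rectified), "pose" (4x4, takes a point from camera to world coordinates); the wrist camera has in their place "tool_from_camera" (4x4, takes a point from camera to tool coordinates, whose origin is the TCP and whose axes are the flange's). Camera axes: x right, y up, looking along -z (the intrinsics and any distortion apply to the point x, -y, -z); pixel columns grow to the right and rows downward; lengths in mm; the calibration is good to about 2 mm. A picture is of the moment at which its call begins: read the wrist's pose just before it. camera_params takes no time and is no camera call.
A pose or a line that the arm cannot do raises env.IKError and nothing moves.
- workorder.sign_off(): hands the job in; it is judged then, once.
The state is a dict: "time_s": time; "qpos": joint angles; "dq": joint speeds; "tau": joint torques, N m; "tool_pos": TCP position; "orientation": TCP orientation; "force": force on the tool from outside, world axes, zero at the start; "wrist_torque": the same for the moment, N m; "width": finger opening in mm; "grip_force": force on a finger pad.
Only numpy, scipy, OpenCV 4.12 (cv2) and the standard library are available. Lean on these libraries where they do the work, as an engineer would, in place of code of your own. Each camera call takes 0.05 s, during which the arm holds its last target. There are 200 camera calls.

## Working session

There is one attempt and no reset: what is moved stays moved. The work goes in short steps, each a Python script; the robot and the scene stay as the last script left them, time stands still between calls to the robot, and variables do not carry over. Pictures are saved under pics/ and viewed, at most 12 in all, crops included, and the job is handed in when it is done.

```bash
mkdir -p pics; ls
python3 - <<'E'
from station import env,viewer
import cv2,numpy as np
np.set_printoptions(precision=4,suppress=True)
for n in("scene","top"):
    cv2.imwrite(f"pics/{n}0.png",viewer.camera(n)); print(viewer.camera_params(n))
print(viewer.camera_params("wrist")); s=env.read_state();print(s["time_s"],s["orientation"],s["force"])
E
```

```text
pics
{'fx': 492.4615114358082, 'fy': 492.4615114358082, 'cx': 250.00585193699368, 'cy': 197.4804307637404, 'dist': array([0.0677, 0.    , 0.    , 0.    , 0.    ]), 'pose': array([[  -0.6873,    0.6363,   -0.3502,  -30.7608],
       [  -0.7263,   -0.6058,    0.3247,  572.0785],
       [  -0.0056,    0.4775,    0.8786, 1510.4575],
       [   0.    ,    0.    ,    0.    ,    1.    ]])}
{'fx': 355.220338606818, 'fy': 355.220338606818, 'cx': 259.92134439659543, 'cy': 185.60728088816322, 'dist': array([-0.0345,  0.    ,  0.    ,  0.    ,  0.    ]), 'pose': array([[   0.0077,    0.9876,   -0.157 ,  391.9732],
       [  -0.9999,    0.0062,   -0.0106,   41.5737],
       [  -0.0095,    0.1571,    0.9875, 1143.5924],
       [   0.    ,    0.    ,    0.    ,    1.    ]])}
{'fx': 344.49313934883054, 'fy': 344.49313934883054, 'cx': 257.3054343360094, 'cy': 191.80732773499932, 'dist': array([-0.0948,  0.    ,  0.    ,  0.    ,  0.    ]), 'tool_from_camera': array([[  0.0002,   0.9701,   0.2426,  64.9654],
       [  1.    ,  -0.0002,  -0.0001,  -0.1704],
       [ -0.0001,   0.2426,  -0.9701, -82.115 ],
       [  0.    ,   0.    ,   0.    ,   1.    ]])}
0.1 [ 0.9888  0.1493 -0.0001 -0.0007] [ 0.3135 -0.1742 -0.175 ]
```

View pics/scene0.png

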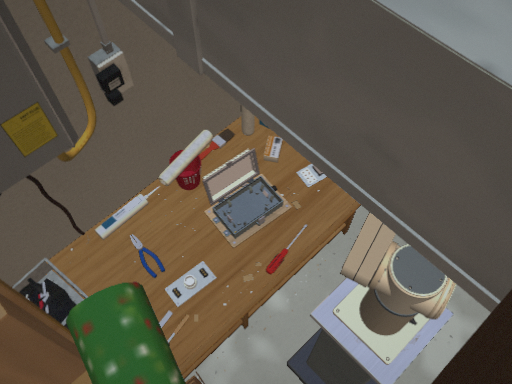

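View pics/top0.png

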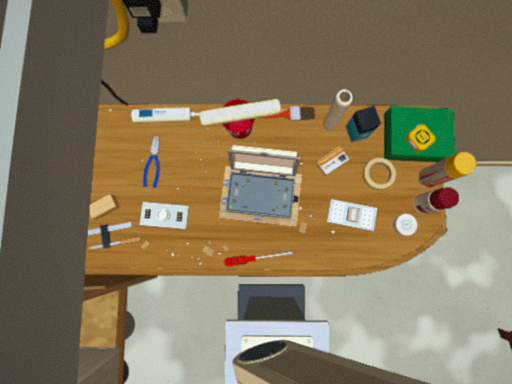

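The scene view shows the open light at (247,205), the LED tray at (312,174) and the old tray at (190,283). In the top view the light is at (262,193), the LED tray (driver box) at (352,215) and the old tray at (163,215). Next I'll cast rays for rough positions and look with the wrist camera.

```bash
cat > h.py <<'E'
from station import env,set_gripper,viewer,workorder
import cv2,numpy as np
from scipy.spatial.transform import Rotation as R
np.set_printoptions(precision=2,suppress=True)
def quat(yaw,tilt=0):
    """Tool down, finger-closing line (tool y) along world angle yaw; tilt about tool y."""
    y=np.array([np.cos(yaw),np.sin(yaw),0]);z=np.array([0,0,-1.]);x=np.cross(y,z)
    return (R.from_matrix(np.c_[x,y,z])*R.from_euler('y',tilt)).as_quat()
def shot(name):
    s=env.read_state();img=viewer.camera(name);p=viewer.camera_params(name)
    if name=="wrist":
        T=np.eye(4);T[:3,:3]=R.from_quat(s["orientation"]).as_matrix();T[:3,3]=s["tool_pos"]
        pose=T@p["tool_from_camera"]
    else: pose=p["pose"]
    return img,dict(K=np.array([[p["fx"],0,p["cx"]],[0,p["fy"],p["cy"]],[0,0,1]]),d=np.array(p["dist"]),pose=np.array(pose))
def ray(c,uv):
    n=cv2.undistortPoints(np.array([[uv]],float),c["K"],c["d"])[0,0]
    return c["pose"][:3,3],c["pose"][:3,:3]@np.array([n[0],-n[1],-1])
def onz(c,uv,z):
    o,d=ray(c,uv);return o+d*(z-o[2])/d[2]
def tri(obs):
    A=np.zeros((3,3));b=np.zeros(3);L=[]
    for c,uv in obs:
        o,d=ray(c,uv);d=d/np.linalg.norm(d);P=np.eye(3)-np.outer(d,d);A+=P;b+=P@o;L.append((o,P))
    X=np.linalg.solve(A,b);return X,max(np.linalg.norm(P@(X-o)) for o,P in L)
E
python3 - <<'E'
from h import *
import pickle
_,c=shot("top");_,s=shot("scene")
for n,uv,z in(("tray",(352,215),20),("bl",(220,218),12),("br",(299,224),12),("bre",(302,173),12),("old",(163,215),34)):print(n,onz(c,uv,z))
print("trayscene",onz(s,(312,174),20))
t=onz(c,(352,215),20)
S=env.read_state();print(S["time_s"])
y0=np.pi/2
i=0;D=[]
for dx,dy in((-70,-25),(-70,45)):
    p=t+[dx,dy,0];p[2]=230
    env.reach(p,quat(-np.pi/2)) if env.ik(p,quat(-np.pi/2)) is not None else env.reach(p,quat(np.pi/2))
    im,cc=shot("wrist");D.append((im,cc))
    print(env.read_state()["tool_pos"],env.read_state()["qpos"],env.read_state()["time_s"],cc["pose"])
pickle.dump(D,open("tray.pkl","wb"))
cv2.imwrite("pics/w1.png",cv2.hconcat([cv2.resize(d[0],(400,300)) for d in D]))
E
```

```text
tray [ 478.33 -238.26   20.  ]
bl [466.61 180.04  12.  ]
br [449.4  -71.18  12.  ]
bre [614.12 -82.43  12.  ]
old [473.07 356.95  34.  ]
trayscene [ 480.99 -202.01   20.  ]
0.2
[ 408.4  -264.14  230.24] [-0.6   0.33  1.99 -0.    0.83  0.97] 1.7583 [[  -0.      0.97    0.24  473.38]
 [  -1.     -0.      0.   -263.97]
 [   0.     -0.24    0.97  312.41]
 [   0.      0.      0.      1.  ]]
[ 408.75 -193.96  230.32] [-0.47  0.28  2.06 -0.    0.8   1.1 ] 2.1917 [[   0.      0.97    0.24  473.34]
 [  -1.      0.      0.   -193.16]
 [   0.     -0.24    0.97  312.38]
 [   0.      0.      0.      1.  ]]
```

View pics/w1.png

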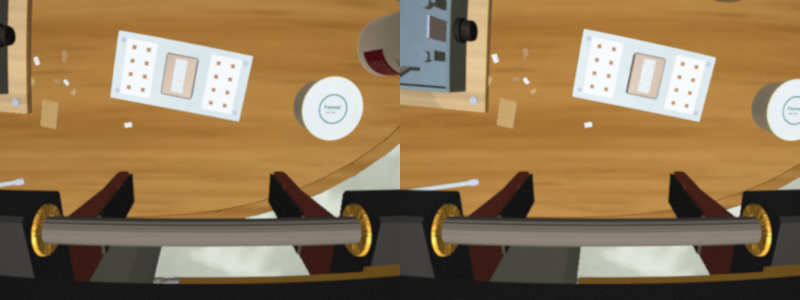

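The wrist pictures show the LED tray at about (180,76) in the left half and (245,76) in the right half (half-size), rotated roughly 10°; the light is to the left. Next: measure the tray's corners and box in both views, then look at the light.

```bash
cat > meas.py <<'E'
from h import *
def quad(img,lo,hi,amin,amax,near=None):
    m=cv2.inRange(cv2.cvtColor(img,cv2.COLOR_BGR2HSV),np.array(lo),np.array(hi))
    m=cv2.morphologyEx(m,cv2.MORPH_CLOSE,np.ones((7,7)))
    out=[]
    for k in cv2.findContours(m,cv2.RETR_EXTERNAL,cv2.CHAIN_APPROX_NONE)[0]:
        k=cv2.convexHull(k);a=cv2.contourArea(k)
        if amin<a<amax:
            b=cv2.boxPoints(cv2.minAreaRect(k));out.append((a,b,k))
    return out
E
python3 - <<'E'
from meas import *
import pickle
D=pickle.load(open("tray.pkl","rb"));Q=[]
for im,c in D:
    q=quad(im,(0,0,150),(180,70,255),6000,40000)
    for a,b,k in q: print(a,b.mean(0), a/cv2.contourArea(b))
    q=[x for x in q if 0.93<x[0]/cv2.contourArea(x[1]) and x[1].mean(0)[1]<150]
    # four corners by extreme approxPoly
    k=q[0][2];ap=cv2.approxPolyN(k,4,None,-1,True).reshape(4,2).astype(float)
    ap=ap[np.argsort(np.arctan2(*(ap-ap.mean(0)).T[::-1]))];Q.append(ap)
print(Q)
P=[]
for i in range(4):
    X,e=tri([(D[j][1],Q[j][i]) for j in(0,1)]);P.append(X);print(X,e)
P=np.array(P);print("centre",P.mean(0));print([np.linalg.norm(P[i]-P[i-1]) for i in range(4)])
for j in(0,1):
    Z=np.array([onz(D[j][1],u,4) for u in Q[j]]);print(Z.mean(0),[np.linalg.norm(Z[i]-Z[i-1]) for i in range(4)])
    d1=Z[1]-Z[0]+Z[2]-Z[3];print("yaw long",np.arctan2(d1[1],d1[0]))
import math
# look at the light from two places, then the box top crops
D2=[]
for x,y in((410,60),(480,60),(480,10)):
    p=[x,y,330]
    env.reach(p,quat(-np.pi/2)); D2.append(shot("wrist"))
pickle.dump(D2,open("light.pkl","wb"))
print(env.read_state()["time_s"])
cv2.imwrite("pics/w2.png",cv2.hconcat([D2[0][0],D2[2][0]])[:, :, :] if 0 else D2[0][0])
im=D[1][0];cv2.imwrite("pics/w3.png",cv2.hconcat([cv2.resize(im[20:170,215:415],(400,300),interpolation=cv2.INTER_CUBIC),cv2.resize(D2[1][0],(400,300))]))
E
```

```text
7234.0 [295.87 334.32] 0.9217354221159022
15037.5 [229.86  96.68] 0.975638100626901
6190.5 [310.31 334.11] 0.9277549136533012
14952.0 [311.12  96.42] 0.9707348402054372
7274.0 [31.5 59. ] 0.9784772666128598
[array([[151.,  37.],
       [324.,  70.],
       [306., 156.],
       [140., 124.]]), array([[234.,  35.],
       [405.,  72.],
       [383., 156.],
       [219., 123.]])]
[ 532.66 -173.69    4.13] 0.16593927400328143
[ 504.14 -321.03    7.44] 0.01439412858607254
[ 429.95 -308.2     3.81] 0.22062208655781912
[ 458.93 -159.63    4.03] 0.06679914301227642
centre [ 481.42 -240.64    4.85]
[np.float64(75.05786040570976), np.float64(150.11312518211358), np.float64(75.37788838865028), np.float64(151.37880884042858)]
[ 481.41 -240.78    4.  ] [np.float64(74.9799049233689), np.float64(150.64098749538985), np.float64(75.95465114773201), np.float64(151.39216932500915)]
yaw long -1.761118951789147
[ 481.63 -240.97    4.  ] [np.float64(75.18226841099411), np.float64(151.47778106144085), np.float64(75.64688389686678), np.float64(151.2625074176331)]
yaw long -1.7608547472525138
4.1
```

View pics/w2.png

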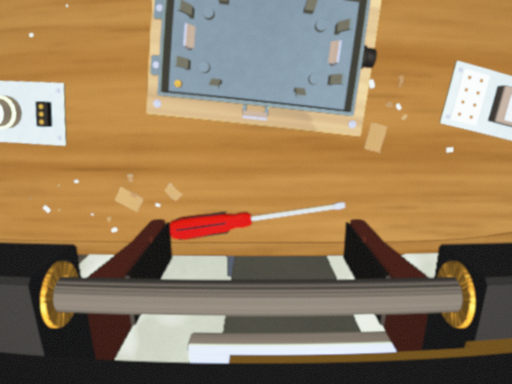

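View pics/w3.png

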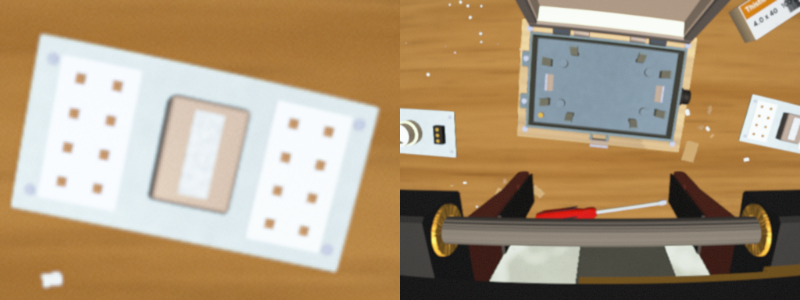

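w2/w3: the light is rotated a few degrees; its clips (pale) are at (190,36) and (335,52) in w2, the catch at (256,112), and the board's front corners at (150,110) and (360,133). The driver box is clear at (198,155) in the w3 crop. I'll enlarge the light for feature extraction.

Run:
```python
from h import *
import pickle
D=pickle.load(open("light.pkl","rb"))
im=D[1][0];cv2.imwrite("pics/w4.png",cv2.resize(im[0:200,140:400],(780,600),interpolation=cv2.INTER_CUBIC))
for i,(m,c) in enumerate(D):
    print(c["pose"][:3,3])
    for n,u,z in (("clip",(190,36),45),("clip",(335,52),45)):
        if i==0:print(n,onz(c,u,z))
hsv=cv2.cvtColor(im,cv2.COLOR_BGR2HSV)
for uv in((191,104),(330,120),(250,90),(176,168),(255,115),(190,60),(300,60)):print(uv,hsv[uv[1],uv[0]])
```

```text
[475.19  59.18 411.77]
clip [545.26 126.68  45.  ]
clip [529.76 -20.08  45.  ]
[545.75  58.68 410.92]
[543.9    8.72 411.86]
(191, 104) [ 14  50 195]
(330, 120) [ 14  49 197]
(250, 90) [103  53 168]
(176, 168) [ 19  86 220]
(255, 115) [103  51 166]
(190, 60) [102  53 173]
(300, 60) [53 11 89]
```

View pics/w4.png

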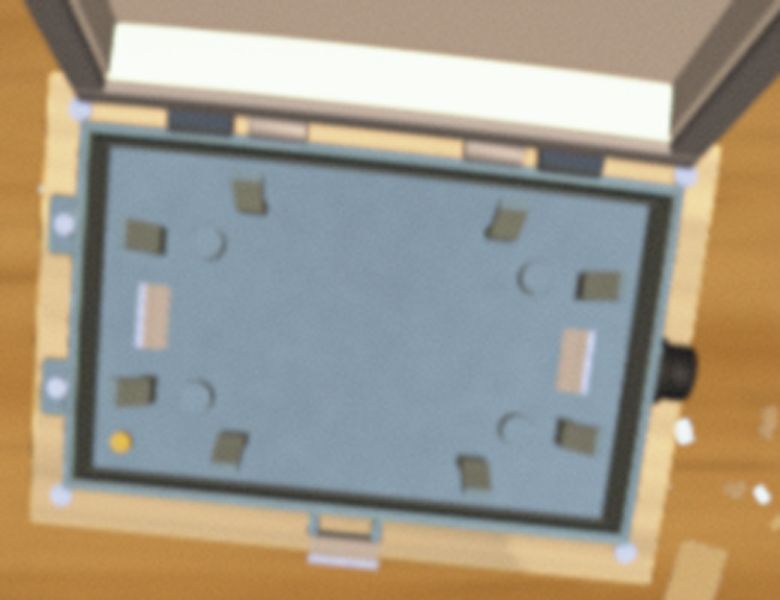

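w4 shows the light clearly: clips at (152,316) and (575,361), bosses at (209,243), (533,277), (197,397), (516,429), rim outer corners at (67,487), (625,540), (85,125), (683,187), and the catch at (345,545). I'll track these into the other views and triangulate.

```bash
cat > light.py <<'E'
from h import *
def proj(c,X):
    p=np.linalg.inv(c["pose"])@np.r_[X,1];p=p[:3]*[1,-1,-1]
    return cv2.projectPoints(p.reshape(1,1,3),np.zeros(3),np.zeros(3),c["K"],c["d"])[0].ravel()
def track(D,ref,uv,z,win=15):
    obs=[(D[ref][1],uv)];X=onz(D[ref][1],uv,z)
    for j,(im,c) in enumerate(D):
        g=proj(c,X)
        if j==ref or not(6<g[0]<505 and 6<g[1]<230):continue
        q,st,_=cv2.calcOpticalFlowPyrLK(D[ref][0],im,np.float32([[uv]]),np.float32([[g]]),winSize=(win,win),maxLevel=0,flags=cv2.OPTFLOW_USE_INITIAL_FLOW)
        if st[0,0] and np.linalg.norm(q[0,0]-g)<15: obs.append((c,q[0,0]))
    return (*tri(obs),len(obs)) if len(obs)>1 else (X,-1,1)
E
python3 - <<'E'
from light import *
import pickle
D=pickle.load(open("light.pkl","rb"))
F=dict(clipL=((139,316),45),clipR=((588,362),45),b1=((209,243),26),b2=((533,277),26),b3=((197,397),26),b4=((516,429),26),
rFL=((67,487),48),rFR=((625,540),48),rBL=((85,125),48),rBR=((683,187),48),sFL=((61,495),13),sFR=((626,552),13),sBL=((80,109),13),sBR=((685,175),13),catch=((344,535),65))
W={}
for n,(u,z) in F.items():
    uv=(u[0]/3+140,u[1]/3);X,e,k=track(D,1,uv,z);W[n]=onz(D[1][1],uv,z);print(n,X,round(e,2),k,"| z-plane",W[n])
for g in("clip","b","r","s"):
    P=np.array([W[n] for n in W if n.startswith(g) and n!="board"]);print(g,P.mean(0))
for a,b in(("clipL","clipR"),("b1","b2"),("b3","b4"),("rFL","rFR"),("rBL","rBR"),("sFL","sFR"),("sBL","sBR"),("rFL","rBL"),("rFR","rBR")):
    d=W[a]-W[b];print(a,b,np.linalg.norm(d),np.arctan2(d[1],d[0]))
# driver box top: tan blob in plate
T=pickle.load(open("tray.pkl","rb"))
o=[]
for im,c in T:
    ctr=proj(c,np.array([481.5,-240.8,20])).astype(int)
    h=cv2.cvtColor(im,cv2.COLOR_BGR2HSV);m=cv2.inRange(h,np.array((0,25,60)),np.array((30,110,255)))
    M=np.zeros_like(m);M[ctr[1]-32:ctr[1]+33,ctr[0]-24:ctr[0]+25]=m[ctr[1]-32:ctr[1]+33,ctr[0]-24:ctr[0]+25]
    k=max(cv2.findContours(cv2.morphologyEx(M,cv2.MORPH_CLOSE,np.ones((9,9))),0,1)[0],key=cv2.contourArea);r=cv2.minAreaRect(k);print(ctr,r);o.append((c,r[0]))
print("box",tri(o),[onz(c,u,20) for c,u in o])
E
```

```text
clipL [545.55 130.84  51.09] 1.02 3 | z-plane [546.35 132.24  45.  ]
clipR [530.75 -25.49  37.8 ] 1.43 3 | z-plane [530.34 -24.22  45.  ]
b1 [572.51 110.53  20.96] 0.42 3 | z-plane [571.9 109.7  26. ]
b2 [560.04  -8.11  20.79] 0.24 3 | z-plane [559.86  -7.13  26.  ]
b3 [516.71 116.15  23.07] 0.27 3 | z-plane [516.82 115.76  26.  ]
b4 [504.3   -3.6   18.36] 0.53 3 | z-plane [504.76  -2.62  26.  ]
rFL [486.45 161.12  43.94] 0.35 3 | z-plane [486.99 160.33  48.  ]
rFR [467.05 -41.22  44.75] 0.58 3 | z-plane [467.19 -40.16  48.  ]
rBL [610.35 148.14  45.11] 0.33 2 | z-plane [609.51 147.44  48.  ]
rBR [590.23 -54.94  44.02] 0.24 2 | z-plane [589.5  -53.69  48.  ]
sFL [482.35 164.74  37.34] 0.98 3 | z-plane [478.17 172.73  13.  ]
sFR [461.56 -43.96  38.22] 1.44 3 | z-plane [454.74 -50.4   13.  ]
sBL [614.32 148.13  51.13] 0.21 2 | z-plane [621.35 157.61  13.  ]
sBR [593.26 -52.98  51.97] 0.33 2 | z-plane [598.05 -65.06  13.  ]
catch [470.18  60.73  48.93] 2.55 3 | z-plane [472.74  61.29  65.  ]
clip [538.34  54.01  45.  ]
b [538.33  53.92  26.  ]
r [538.3   53.48  48.  ]
s [538.08  53.72  13.  ]
clipL clipR 157.27317476811706 1.4688000521716638
b1 b2 117.4501579394503 1.468058162342775
b3 b4 118.99539839209991 1.4692783513737877
rFL rFR 201.46219401729346 1.4723679355958794
rBL rBR 202.11805332474196 1.4716498768156812
sFL sFR 224.3505539247369 1.4661738149687498
sBL sBR 223.8922895299961 1.466527926162971
rFL rBL 123.1972522177547 3.036756427051708
rFR rBR 123.05807722312652 3.031419704354968
[228  96] ((229.12269592285156, 96.83753967285156), (39.6590461730957, 52.15036392211914), 10.491477012634277)
[314  96] ((314.35150146484375, 96.70558166503906), (39.8115234375, 52.326663970947266), 11.888657569885254)
box (array([ 481.37, -240.85,   18.03]), np.float64(0.1269236851789341)) [array([ 481.19, -241.01,   20.  ]), array([ 481.44, -240.54,   20.  ])]
```

Bosses, clips, rim and screws agree: the light's centre is (538.3, 53.8) and its y axis is at yaw 1.469. The tray is at (481.4, -240.8) with yaw 1.381 and box top about 19. Next comes the grasp, with the wrist turned so the camera points away from the cover.

```bash
cat >> h.py <<'E'
LC=np.array([538.3,53.8]);LY=1.469
def L(x,y): # light frame -> world xy
    xa=LY-np.pi/2;return LC+x*np.array([np.cos(xa),np.sin(xa)])+y*np.array([np.cos(LY),np.sin(LY)])
def st(m=""):
    s=env.read_state();print(m,round(s["time_s"],2),s["tool_pos"],s["force"],"w",round(s["width"],1),round(s["grip_force"],1))
E
python3 - <<'E'
from h import *
q=quat(1.381);t=[481.4,-240.8]
env.reach([*t,200],q);print(env.read_state()["qpos"])
set_gripper(60)
env.move_l([*t,110],rate=150);print(env.move_l([*t,87],rate=40,f_stop=6));st("down")
set_gripper(0);env.hold(.2);st("grip")
env.move_l([*t,215],rate=150);st("lift")
cv2.imwrite("pics/lift.png",viewer.camera("wrist"))
p=L(0,0);env.move_l([*p,215],rot=quat(LY),rate=200);st("over")
im,c=shot("wrist");cv2.imwrite("pics/over.png",im)
E
```

```text
[-0.49  0.44  1.89  0.    0.81 -1.87]
False
down 9.08 [ 481.39 -240.79   86.87] [ 0.33 -0.41 -0.64] w 60.0 0.0
grip 9.81 [ 481.48 -240.81   87.15] [-0.08  0.4   2.86] w 33.8 30.0
lift 10.81 [ 480.87 -240.55  214.23] [-0.55  0.57 -1.49] w 33.9 30.0
over 12.51 [538.11  53.13 214.92] [ 1.16  0.28 -1.99] w 33.9 30.0
```

View pics/over.png

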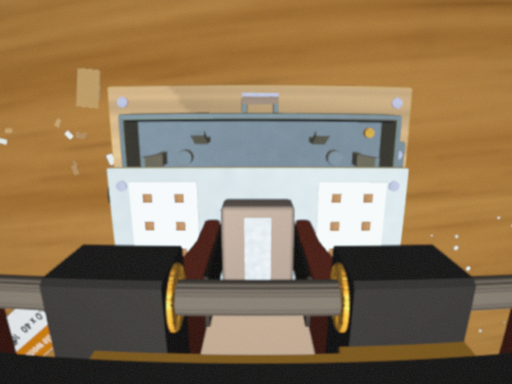

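The tray is held square over the tub: tray edges at columns 108–407 and board screws at 122 and 398. That puts the light about 0.8 mm further along +y once the camera bias is averaged out. Now placing and pressing.

Run:
```python
from h import *
p=L(0,0.8)
env.move_l([*p,150],rate=150)
env.hold(.2);st("pre")
print(env.move_l([*p,122],rate=40,f_stop=5));st("contact")
set_gripper(48);env.hold(.2);st("open")
env.move_l([*p,200],rate=200)
set_gripper(0)
im,c=shot("wrist");cv2.imwrite("pics/placed.png",im)
```

```text
pre 13.34 [539.02  54.59 151.07] [ 0.07 -0.3  -1.23] w 33.6 30.0
True
contact 13.97 [538.18  54.6  123.17] [ 1.99  0.27 -0.36] w 33.6 30.0
open 14.63 [537.81  54.56 123.54] [-0.02 -0.03 -0.38] w 47.8 0.0
```

View pics/placed.png

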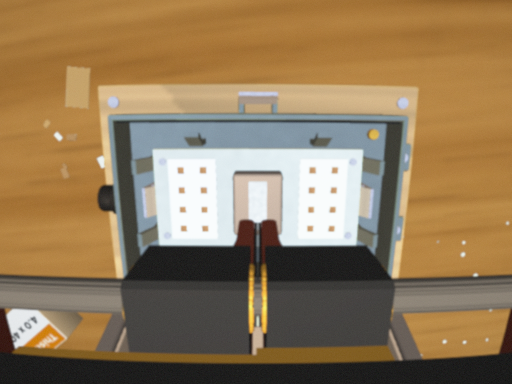

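The tray lies centred between the guides (columns 153–362, rows 149–245), with the clips showing at both ends (columns 150 and 365). Now I'll press each end with the fingers shut.

Run:
```python
from h import *
for y in(52,-52):
    p=L(0,y+.8)
    env.move_l([*p,150],rate=150)
    print(env.move_l([*p,100],rate=30,f_stop=28));st("press")
    env.move_l([*p,150],rate=150)
# verify heights by touching
for y in(52,-52):
    p=L(0,y+.8)
    env.move_l([*p,135],rate=200)
    print(env.move_l([*p,105],rate=30,f_stop=4));st("touch")
    env.move_l([*p,150],rate=150)
env.move_l([*L(0,0),200],rate=200)
im,c=shot("wrist");cv2.imwrite("pics/clipped.png",im);st()
```

```text
True
press 17.91 [543.9  106.37 111.02] [-1.58 -1.06  9.69] w 0.7 4.9
True
press 20.39 [533.19   2.82 110.32] [-1.53  0.58  9.86] w 0.7 4.9
True
touch 22.26 [543.52 106.27 110.36] [-0.85 -0.5   5.96] w 0.7 2.8
True
touch 24.12 [533.01   2.92 110.36] [-0.93 -0.3   5.67] w 0.2 2.8
 25.1 [537.47  53.4  198.76] [-0.52 -0.91 -0.4 ] w 0.6 0.0
```

View pics/clipped.png

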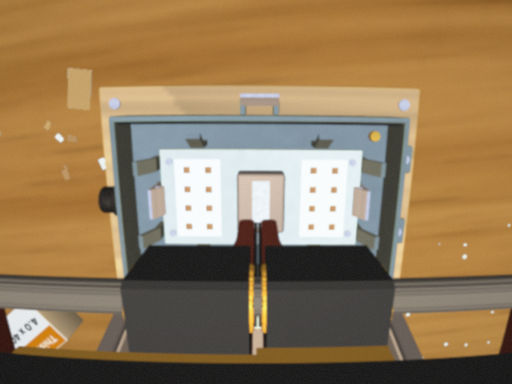

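Both ends touch at tip height 30.4, so the plate top is home, and the picture shows the clips (150,203) and (362,203) over the plate. Next I'll push the cover forward from behind.

Run:
```python
from h import *
q=quat(LY)
env.move_l([*L(0,0),285],rate=200)
env.move_l([*L(165,0),285],rate=200)
env.move_l([*L(165,0),202],rate=150);st("behind")
print(env.move_l([*L(38,0),202],rate=80,f_stop=25));st("pushed")
env.hold(.7)
im=viewer.camera("scene");cv2.imwrite("pics/cov.png",cv2.resize(im[130:260,170:330],(800,600)))
```

```text
behind 27.35 [702.77  37.11 202.82] [-1.63  0.57  1.13] w 0.6 0.0
False
pushed 29.08 [576.47  49.9  201.98] [ 0.87 -0.77 -0.02] w 0.4 0.0
```

View pics/cov.png

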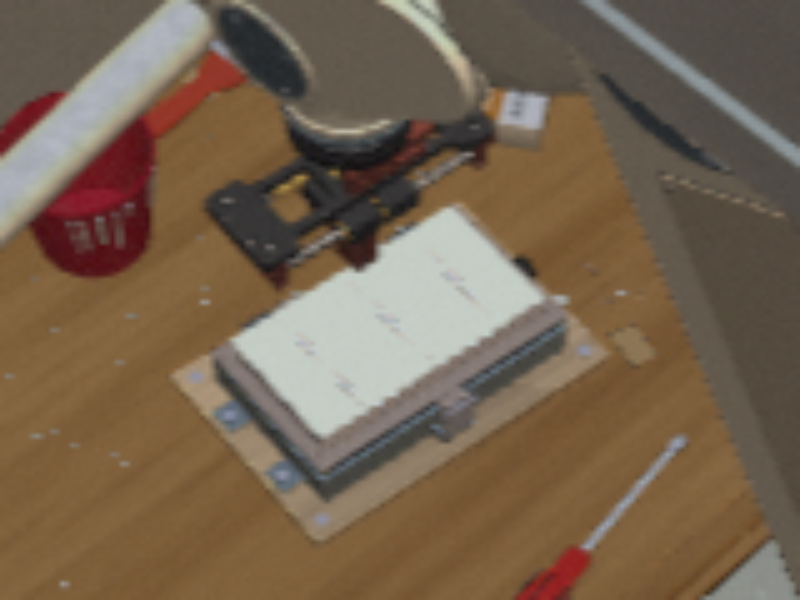

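The cover is down and resting on the catch (catch at (452,412)); the gripper is above and clear. Next I'll press the front.

Run:
```python
from h import *
env.move_l([*L(-38,0),190],rate=150)
print(env.move_l([*L(-38,0),146],rate=30,f_stop=32));st("press")
env.move_l([*L(-38,0),180],rate=150)
print(env.move_l([*L(-38,0),146],rate=30,f_stop=4));st("touch")
env.move_l([*L(-38,0),250],rate=200);env.hold(.2);st("clear")
im=viewer.camera("scene");cv2.imwrite("pics/end.png",cv2.resize(im[130:260,170:330],(800,600)))
```

```text
True
press 31.62 [500.36  57.67 154.1 ] [-3.68 -0.9  13.72] w 0.3 7.2
True
touch 32.77 [500.38  57.65 154.21] [-1.56 -0.81  8.26] w 0.4 4.0
clear 33.61 [499.77  57.61 248.54] [-0.66 -0.87 -1.27] w 0.6 0.0
```

View pics/end.png

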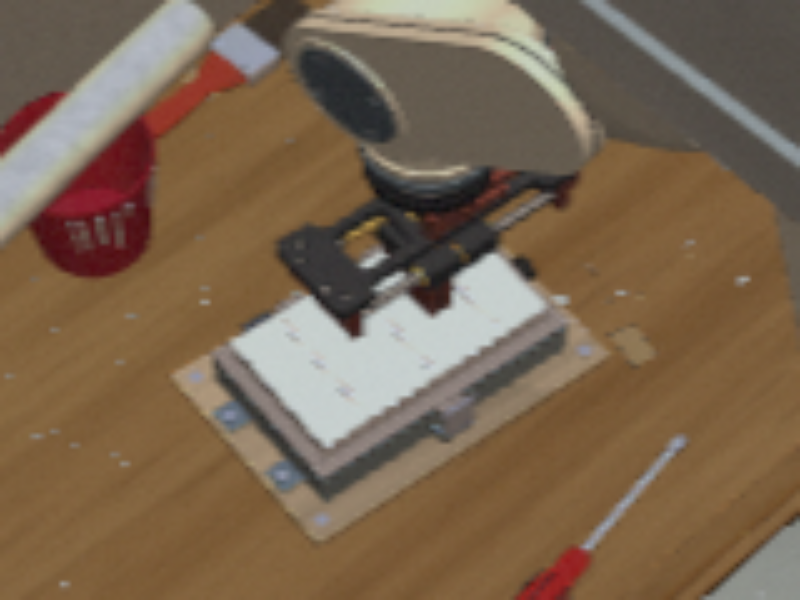

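The cover is shut: it sits flush on the rim under the catch at (452,412), with no gap, and the touch found its top at 74.2 mm against 74 mm expected. Handing in.

```bash
python3 -c "
from station import workorder
print(workorder.sign_off())"
```

```text
the job is handed in; nothing more can be done
None
```

The LED tray is clipped in level at both ends and the cover is shut under its catch, both checked by touch, and the job is handed in at about 34 s of the 58 s limit; sign-off returned no verdict.

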